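# Open the cupboard with the child-safety catch

### The job

The door of the small wooden cupboard on the worktop stands ajar, held by its child-safety catch. Reach down through the gap behind the top of the door, press the catch's tongue down, and while it is down pull the door free; then swing the door wide open, about square to the cupboard or further, and leave it standing so. Leave everything around and on the cupboard where it stands.

Things in the scene. Friction and masses are not known exactly. Their poses are not given: they have to be found in the camera images.
- cupboard: Small light-wood cupboard fixed on the worktop, 160 deep, 240 wide, 200 mm high without its door. Origin: centre of its underside; +x to its back (door side at x = -80 mm), +y to the left as one faces the door, z up. Spice jars inside are part of it, at most 122 mm high and at x > +10 mm. A wall cupboard hangs at the back right, its underside 0.57 m up: approach from the front.
- notch (a point): Centre of the finger notch in the cupboard's top panel (12 mm thick), level with its top: cupboard x = -62, y = +54, z = 200 mm; axes as the cupboard's. The opening runs from x = -44 mm to the door's back (x = -80 mm when shut, more when ajar) and from y = 0 to +108 mm. The catch lies in it, 20 mm down.
- door (a joint): Door angle: 0 shut, grows as it opens towards the robot, stop at 1.75. It stays where it is left (friction about 0.06 N m). Starts at 0.01 to 0.05; with the catch up it is stopped at about 0.07. Upright panel 230 wide, 196 high, 18 mm thick, top level with the cupboard's top, hinged at the cupboard's right front edge, free edge left; small round knob low on its front.
- door_hinge (a point): On the door's upright hinge axis, level with the door's top: cupboard x = -80, y = -115, z = 200 mm. Its frame turns with the door: aligned with the cupboard's at angle 0; +y runs from hinge to free edge, -x out of the door's front, and the door's back lies in its plane x = 0.
- door_top (a point): Top edge of the door at its back face, 175 mm from the hinge, in line with the tongue; frame as door_hinge. The back is a rail for the upper 15 mm; below that it is recessed by 8 mm. A grey hook arm (14 wide, 53 mm long, its top 13 mm below the door's top) sticks out of the back at 127 to 141 mm from the hinge.
- catch (a joint): Catch angle: 0 up (sprung), grows as its tongue is pressed down, stop at 0.22. Above about 0.13 the door can pass; with the catch up it cannot be pulled open. Pressing at catch_pad takes about 2 N at first, 6 N at 0.2. Let go, it springs up, but no longer holds the door once that is past 0.25.
- catch_pad (a point): Where to press: flat top of the catch's tongue, a ribbed grey plastic strip at cupboard y = 30 to 85 mm; at rest at cupboard x = -64, y = 57.5, z = 180 mm. Its pivot is 94 mm behind, its free end 22 mm ahead, under the door's rail. 16 mm down here gives 0.17. Above the tongue nothing is in the way, so a finger can slide on it to the door's back and pull the door by it.
- pot: Small round pot with a patterned lid, 62 diameter, 35 mm high, standing loose on top of the cupboard at the back right. Origin under its centre. Leave it.
- tin: Round sealed tin, 75 diameter, 66 mm high, on the worktop left of the cupboard. Origin under its centre. Leave it.
- mug_dots: Spotted mug, 92x127x93 mm, on the worktop right of the cupboard. Origin under its centre. Leave it.
- flask: Grey travel flask, 86 diameter, 170 mm high, on the worktop at the left. Origin under its centre. Leave it.
- pot_low: Small round pot with a grey lid, 69 diameter, 41 mm high, on the worktop right of the robot's working area. Origin under its centre. Leave it.

How it is judged:
By the outcome, as a careful person would: the job done as asked, in the order asked, and still so for the second after the job is handed in, with the robot touching nothing.
It also fails if it takes over 43 s, if anything falls off the work surface, if the arm or the gripper's body presses on something with over 40 N, if the wrist force passes 120 N, or if a joint passes its speed limit or range.

### The arm

A 6-joint arm with a two-finger parallel gripper is mounted at the origin on a cart in front of the work surface, level with it; the furniture and walls round the work are solid. World frame = base frame: x ahead of the robot, y to its left, z up, the work surface at z = 0. Lengths are in m, angles in rad, forces in N, time in s.
With the tool pointing down it reaches from about 0.3 to 0.775 m from the base axis. Payload 14.6 kg.
Tool frame: the origin (TCP) lies on the centre line of the jaws, within the pads' length; the fingertips stand 8 mm ahead of it and the grasp point (between the pads) lies 11 mm behind it (r.nose_length is the distance from the TCP to the fingertips, in m); z points along the fingers, y is the direction in which the jaws open and shut (so a half turn about z gives the same grasp; the last joint's range is limited). The gripper opens to 85 mm and grips with 20 to 120 N. Pads are 22 mm wide; open, the fingers measure 114 mm over their backs; the gripper's body (76 mm by 85 mm) begins 54 mm behind the grasp point. The pads swing forward as they close: fully open they stand 13 mm farther back than shut.
Start: joints at [-1.318, 0.3, 1.521, -0, 1.321, -0.067], TCP at [0.173, -0.522, 0.239] pointing down, gripper open.
Joint ranges: [-3.03, 3.03], [-0.79, 2.21], [0.23, 2.52], [-1.04, 4.18], [0, 3.07], [-2.55, 2.55]. Speed limits (rad/s): [2.22, 2.22, 2.57, 3.14, 3.14, 3.14].

### API

Orientations are given as [roll, pitch, yaw] about the fixed x, y, z axes, in that order (R = Rz(yaw) Ry(pitch) Rx(roll)).
In Python, from station import r gives the robot as it stands.
- The arm moves only by the tool jog_arm, never from a script. Its argument "motion" is a list of rows, each a list of 2 entries, a list of its own where there are three numbers: the shift along the tool's x, y, z in mm, then the turn about the tool's z in rad. A call has 1 to 12 rows; each row is the pose to reach, as a shift and turn from the pose commanded when the call began, along the tool's axes at that moment; what a row does not reach only later rows make up. A row lasts 1/10 s, in which the tool goes at most 50 mm and 8.59 degrees, less where a joint would pass 70% of its speed; a pose out of reach is approached as far as the arm can. A call with a gripper value outside its range is refused whole. "fingers" is the opening, from 0 (shut) to 1 (fully open), set as the call begins (left out, the last holds). The fingers move at their own pace and stop on an object; "force" is the grip in N (left out, the last holds). Time passes only in rows, so rows that repeat a pose let the fingers close. It gives the time, the measured TCP pose, the force and the opening at its end, in the units of the state.
- r.get_obs(): the state, without advancing time (a new reading comes with each control period).
- r.get_image(name): name is "scene" or "side" or "wrist"; returns the picture (420x560x3 uint8, red, green, blue); there is no depth.
- r.camera_params(name): a dict with "fx", "fy", "cx", "cy" (pixels), "xyz" and "orientation" of the camera in the world; the wrist camera has in their place "hand_eye" (4x4, takes a point from camera to tool coordinates, whose origin is the TCP and whose axes are the flange's). Camera axes: x right, y down, z forward; pixel columns grow to the right and rows downward; lengths in m; the calibration is good to about 2 mm. A picture is of the moment at which its call begins: read the wrist's pose just before it. camera_params takes no time and is no camera call.
- r.close_job(): hands the job in, once; it reports no verdict.
Trained networks look in the newest picture that a camera, given by its name, has taken for a name from the list of things; names that differ only in an ending like _2 or _b are one class to them, and where a whole thing is asked for, a point or a joint stands for the part that bears it (a point fixed in the world has none). Each returns a list of dicts, best first, with "confidence" (0 to 1); they miss things now and then, are a little off and sometimes report something else, mostly with a low value. They report only what shows in the picture. A call takes as long as a camera call.
- r.look_for(label, camera): "point" ([x, y, z] in m, in the coordinates of the camera as it stood for that picture, good to about 4 mm: the middle of the surface that is visible of it).
- r.outline_of(label, camera): "pixels" (420x560 bool, what is visible of it).
The state is a dict: "time": time; "joints": joint angles; "qd": joint speeds; "tau": joint torques, N m; "eef_pos": TCP position; "tcp_rot": TCP orientation; "wrist_force": force on the tool from outside, world axes, zero at the start; "ft_torque": the same for the moment, N m; "width": finger opening in m.
Only numpy, scipy, OpenCV 4.12 (cv2) and the standard library are available. Lean on these libraries where they do the work, as an engineer would, in place of code of your own. Each camera call takes 0.05 s, during which the arm holds its last target.

## Working session

There is one attempt and no reset: what is moved stays moved. The work goes in short steps, Python scripts to look and compute and a tool call to move; the robot and the scene stay as the last step left them, time stands still between calls to the robot, and variables do not carry over. Pictures are saved under pics/ and viewed, and the job is handed in when it is done.

Besides the shell and the picture viewer there is one more tool, called after ">>>" as a command line: name --argument value ..., lists and objects as JSON in quotes. jog_arm: Moves the arm, as the interface text tells. Its arguments: {"type":"object","properties":{"motion":{"type":"array","items":{"type":"array"}},"fingers":{"type":"number"},"force":{"type":"number"}},"required":["motion"]}

```bash
mkdir -p pics; ls; cat > h.py <<'E'
import numpy as np,cv2
from scipy.spatial.transform import Rotation as R
from station import r
def save(img,n): cv2.imwrite('pics/'+n+'.png',cv2.cvtColor(img,cv2.COLOR_RGB2BGR))
def cam(name):
    c=r.camera_params(name)
    K=np.array([[c['fx'],0,c['cx']],[0,c['fy'],c['cy']],[0,0,1]])
    T=np.eye(4)
    if 'xyz' in c:
        o=np.array(c['orientation'])
        T[:3,:3]=o if o.shape==(3,3) else R.from_euler('xyz',o).as_matrix()
        T[:3,3]=c['xyz']
    else:
        o=r.get_obs(); W=np.eye(4); W[:3,:3]=R.from_euler('xyz',o['tcp_rot']).as_matrix(); W[:3,3]=o['eef_pos']
        T=W@np.array(c['hand_eye'])
    return K,T
def proj(K,T,P):
    p=(np.linalg.inv(T)@np.append(P,1))[:3]; q=K@p; return q[:2]/q[2]
def onz(K,T,uv,z):
    d=T[:3,:3]@np.linalg.inv(K)@np.array([uv[0],uv[1],1]); s=(z-T[2,3])/d[2]; return T[:3,3]+s*d
E
python3 - <<'E'
from h import *
print(r.get_obs())
for n in ['scene','side','wrist']:
    print(n,r.camera_params(n))
for n in ['scene','side','wrist']: save(r.get_image(n),n+'0')
K,T=cam('scene')
for c in ['scene','side']:
  K,T=cam(c)
  for l in ['cupboard','door','catch','pot','tin','mug_dots','flask','pot_low']:
    for d in r.look_for(l,c)[:1]: print(c,l,d['confidence'],(T@np.append(d['point'],1))[:3].round(3))
E
```

```text
pics
{'time': 0.0, 'joints': array([-1.31760712e+00,  3.00469669e-01,  1.52159383e+00, -2.60484185e-05,
        1.32074441e+00, -6.65914086e-02]), 'qd': array([-0.00119471, -0.00065173,  0.00143951,  0.00063626, -0.00016449,
        0.00091018]), 'tau': array([-8.63138648e-04, -5.43504167e+01, -3.61789906e+01, -1.34357747e-04,
        4.05921208e-03,  3.48578169e-06]), 'eef_pos': array([ 0.17283286, -0.521886  ,  0.23871672]), 'tcp_rot': array([-3.14037842e+00, -5.56908666e-05,  3.19787044e-01]), 'wrist_force': array([ 0.42244372,  0.42122676, -0.11745528]), 'ft_torque': array([ 0.01172384, -0.01595291, -0.05866068]), 'width': 0.08555579906961581}
scene {'fx': 486.57828709064654, 'fy': 486.57828709064654, 'cx': 272.15112251775963, 'cy': 212.06270146952357, 'xyz': array([-0.613828  ,  0.45856116,  1.06807444]), 'orientation': array([-2.18702182,  0.00475165, -1.89068186])}
side {'fx': 399.7257681204284, 'fy': 399.7257681204284, 'cx': 277.4858016110496, 'cy': 207.03368218907795, 'xyz': array([ 0.00569666, -0.31744947,  1.23017763]), 'orientation': array([-2.57495125,  0.01441534, -1.04
[... 293 characters left out ...]
-04],
       [-1.77382231e-04, -3.20394400e-01,  9.47284222e-01,
        -1.35116788e-01],
       [ 0.00000000e+00,  0.00000000e+00,  0.00000000e+00,
         1.00000000e+00]])}
scene cupboard 0.58 [0.577 0.134 0.155]
scene door 0.75 [0.57  0.129 0.117]
scene pot 0.61 [0.673 0.065 0.229]
scene tin 0.96 [0.645 0.308 0.055]
scene mug_dots 0.96 [ 0.639 -0.067  0.058]
scene flask 0.97 [0.407 0.42  0.13 ]
scene pot_low 0.67 [ 0.443 -0.342  0.041]
side cupboard 0.88 [0.615 0.103 0.197]
side door 0.78 [0.566 0.117 0.133]
side catch 0.61 [0.617 0.178 0.18 ]
side pot 0.92 [0.683 0.06  0.233]
side tin 0.6 [0.649 0.324 0.066]
side mug_dots 0.64 [ 0.678 -0.061  0.057]
side flask 0.87 [0.43  0.401 0.147]
```

View pics/scene0.png

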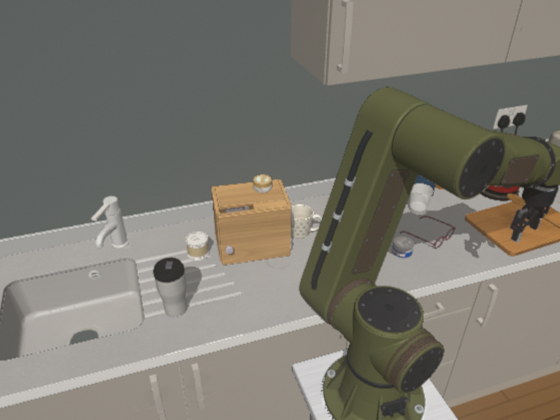

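View pics/side0.png

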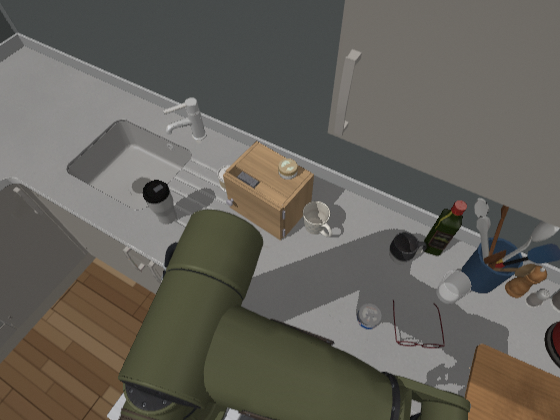

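```bash
python3 -c "
import cv2
a=cv2.imread('pics/side0.png')[120:280,190:430]
cv2.imwrite('pics/side0z.png',cv2.resize(a,None,fx=3.3,fy=3.3,interpolation=cv2.INTER_CUBIC))
a=cv2.imread('pics/scene0.png')[130:290,190:390]
cv2.imwrite('pics/scene0z.png',cv2.resize(a,None,fx=3.5,fy=3.5,interpolation=cv2.INTER_CUBIC))"
```

```text
(no output)
```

View pics/side0z.png

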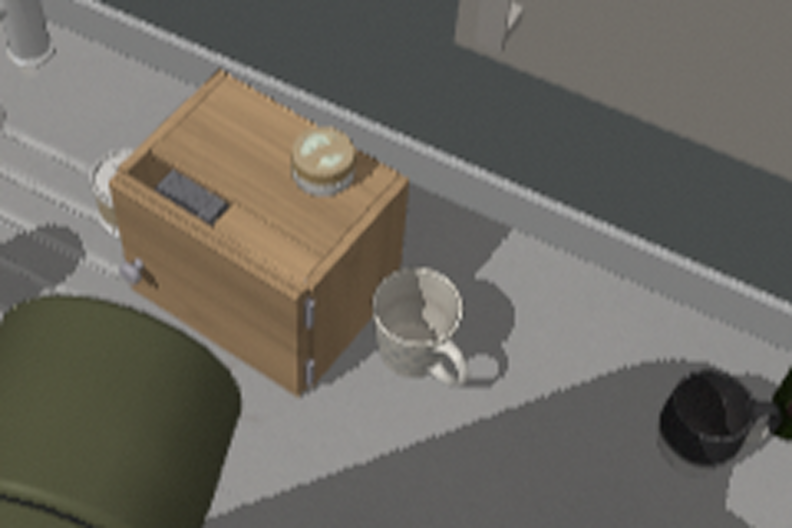

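View pics/scene0z.png

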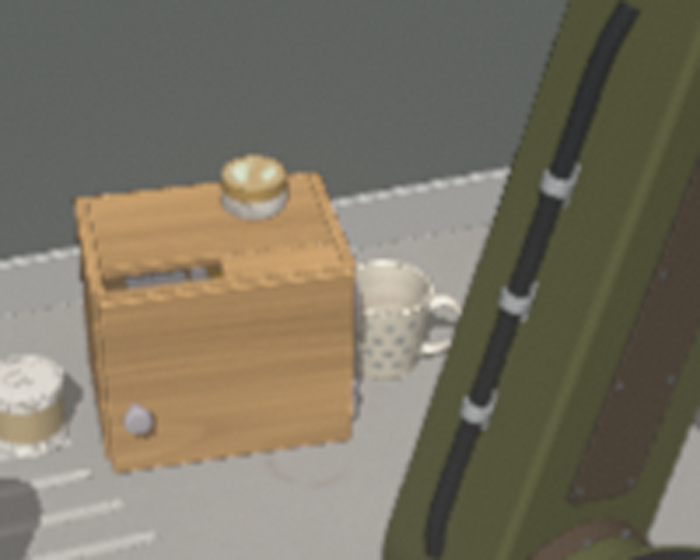

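```bash
python3 - <<'E'
from h import *
from scipy.optimize import least_squares
S=lambda c,p:(np.array(p)/ (3.3 if c=='side' else 3.5))+([190,120] if c=='side' else [190,130])
obs=[('side',(222,72),(80,120)),('side',(408,182),(80,-120)),('scene',(78,199),(80,120)),('scene',(318,175),(80,-120)),
]
C={c:cam(c) for c in ['side','scene']}
for c,p,m in obs: print(c,m,onz(*C[c],S(c,p),.2).round(4))
for c,p in [('side',(112,182)),('side',(305,292)),('scene',(100,303)),('scene',(352,270))]:
  print('door front',c,onz(*C[c],S(c,p),.2).round(4))
print('notch back', [onz(*C['side'],S('side',p),.2).round(4) for p in [(150,155),(230,203)]])
def f(q):
  e=[]
  for c,p,m in obs:
    Rz=R.from_euler('z',q[2]).as_matrix(); P=Rz@np.array([m[0]/1e3,m[1]/1e3,.2])+[q[0],q[1],0]
    e+=list(proj(*C[c],P)-S(c,p))
  return e
s=least_squares(f,[.62,.11,0]);print(s.x,s.fun.round(1))
E
```

```text
side (80, 120) [0.7571 0.2197 0.2   ]
side (80, -120) [ 0.7264 -0.0128  0.2   ]
scene (80, 120) [0.7531 0.2204 0.2   ]
scene (80, -120) [ 0.7207 -0.0104  0.2   ]
door front side [0.5831 0.2381 0.2   ]
door front side [0.5668 0.0109 0.2   ]
door front scene [0.5808 0.2393 0.2   ]
door front scene [0.5578 0.014  0.2   ]
notch back [array([0.6295, 0.2243, 0.2   ]), array([0.6188, 0.1245, 0.2   ])]
[ 0.66148447  0.11459217 -0.13496522] [-0.8 -0.3  0.4  0.7 -0.9 -0.5  0.9 -0.8]
```

>>> jog_arm --motion '[[[20,-18,-8],0.03],[[55,-50,-20],0.07],[[90,-82,-32],0.11],[[125,-114,-44],0.15],[[160,-146,-56],0.19],[[195,-178,-68],0.23],[[230,-210,-80],0.27],[[265,-242,-90],0.31],[[300,-274,-90],0.35],[[335,-306,-90],0.39],[[370,-338,-90],0.43],[[405,-370,-90],0.455]]' --fingers 0 --force 60

```text
time: 2.15
eef_pos: [0.4416, -0.0415, 0.3296]
tcp_rot: [3.142, -0.001, -0.137]
wrist_force: [0.9, -1.2, 0.2]
width: 0.0002
```

>>> jog_arm --motion '[[[16,-40,0],0],[[34,-86,0],0],[[52,-132,0],0],[[70,-178,0],0],[[86,-218,0],0],[[95,-240,0],0],[[95,-240,0],0]]'

```text
time: 2.85
eef_pos: [0.5681, 0.1839, 0.3281]
tcp_rot: [3.141, 0.001, -0.132]
wrist_force: [-1.0, -0.6, -0.6]
width: 0.0004
```

```bash
python3 - <<'E'
from h import *
o=r.get_obs();print(o['time'],o['eef_pos'],o['tcp_rot'],o['joints'].round(3))
im=r.get_image('wrist');save(im,'w1')
print({l:[(d['confidence'],(cam('wrist')[1]@np.append(d['point'],1))[:3].round(3)) for d in r.look_for(l,'wrist')[:1]] for l in ['catch','door','notch']})
E
```

```text
2.85 [0.56811161 0.18390024 0.32807949] [ 3.14131009e+00  1.42681957e-03 -1.32480097e-01] [0.252 0.362 1.236 0.    1.545 1.955]
{'catch': [(0.7, array([0.612, 0.176, 0.186]))], 'door': [(0.58, array([0.583, 0.132, 0.205]))], 'notch': [(0.76, array([0.647, 0.125, 0.204]))]}
```

View pics/w1.png

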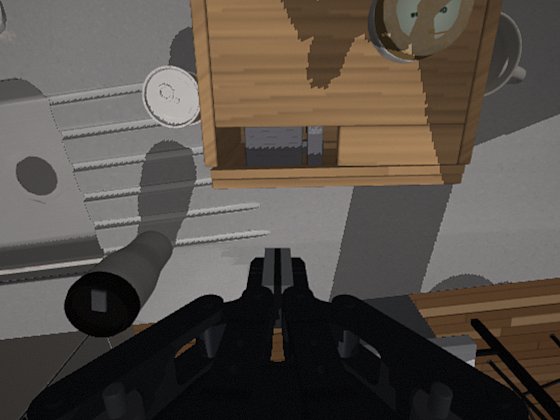

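```bash
python3 -c "
import cv2
a=cv2.imread('pics/w1.png')[100:200,190:350]
cv2.imwrite('pics/w1z.png',cv2.resize(a,None,fx=5,fy=5,interpolation=cv2.INTER_CUBIC))"
```

```text
(no output)
```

View pics/w1z.png

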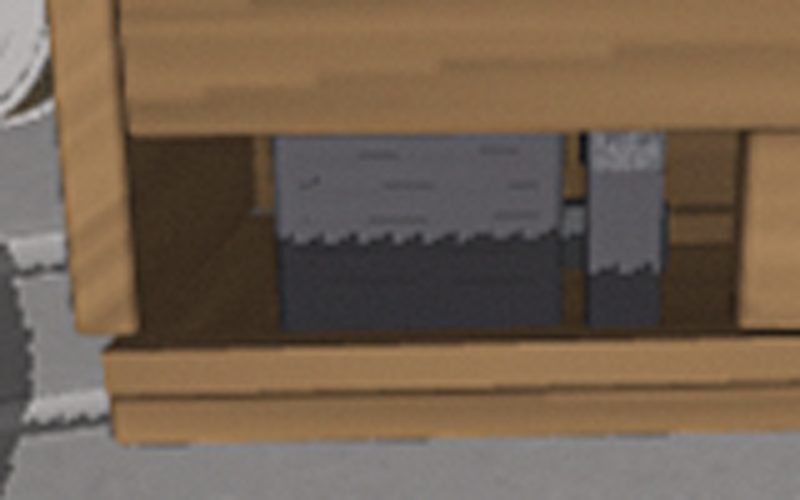

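```bash
python3 - <<'E'
from h import *
from scipy.optimize import least_squares
K,T=cam('wrist')
S=lambda p:np.array(p)/5+[190,100]-.4
obs=[((130,135),(-44,108)),((745,130),(-44,0)),((745,325),(-80,0)),((135,330),(-80,108))]
W=lambda q,m:R.from_euler('z',q[2]).as_matrix()@np.array([m[0]/1e3,m[1]/1e3,.2])+[q[0],q[1],0]
f=lambda q:np.concatenate([proj(K,T,W(q,m))-S(p) for p,m in obs])
s=least_squares(f,[.66,.115,-.135]);q=s.x;print(q,s.fun.round(2))
for q in (q,np.array([.6615,.1146,-.135])):
  for n,p in [('free back',(105,347)),('free front',(112,394)),('back x=700',(700,337)),('front800',(790,380)),('tongueL',(275,135)),('tongueR',(562,135))]:
    z=.2 if 'ton' not in n else .18
    P=onz(K,T,S(p),z)-[q[0],q[1],0]; print(n,(1e3*R.from_euler('z',-q[2]).as_matrix()@P).round(1))
E
```

```text
[ 0.668468    0.11192923 -0.12612978] [-0.57 -0.89  0.73 -0.99 -1.61  0.97  1.44  0.98]
free back [-82.2 114.9 200. ]
free front [-91.  114.4 200. ]
back x=700 [-81.3   6.6 200. ]
front800 [-89.4 -10.3 200. ]
tongueL [-46.4  84.5 180. ]
tongueR [-46.9  30.8 180. ]
free back [-75.9 112.5 200. ]
free front [-84.7 111.8 200. ]
back x=700 [-74.    4.2 200. ]
front800 [-82.  -12.8 200. ]
tongueL [-39.9  82.4 180. ]
tongueR [-39.9  28.6 180. ]
```

```bash
python3 - <<'E'
from h import *
from scipy.optimize import least_squares
Sw=lambda p:np.array(p)/5+[190,100]-.4
S=lambda c,p:(np.array(p)/ (3.3 if c=='side' else 3.5))+([190,120] if c=='side' else [190,130])-.35
C={c:cam(c) for c in ['side','scene','wrist']}
o=r.get_obs();Tt=np.eye(4);Tt[:3,:3]=R.from_euler('xyz',o['tcp_rot']).as_matrix();Tt[:3,3]=o['eef_pos']
for x in (-.011,.011): print('tip',proj(*C['wrist'],(Tt@[x,0,.008,1])[:3]))
D=lambda a,x,y:(-80+x*np.cos(a)-y*np.sin(a), -115+x*np.sin(a)+y*np.cos(a))
def obs(a): return [('side',S('side',(222,72)),(80,120)),('side',S('side',(408,182)),(80,-120)),('scene',S('scene',(78,199)),(80,120)),('scene',S('scene',(318,175)),(80,-120)),
('side',S('side',(112,182)),D(a,-18,230)),('side',S('side',(305,292)),D(a,-18,0)),('scene',S('scene',(100,303)),D(a,-18,230)),('scene',S('scene',(352,270)),D(a,-18,0)),
('wrist',Sw((130,135)),(-44,108)),('wrist',Sw((745,130)),(-44,0)),('wrist',Sw((745,325)),(-80,0)),('wrist',Sw((135,330)),(-80,108)),
('wrist',Sw((105,347)),D(a,0,230)),('wrist',Sw((115,441)),D(a,-18,230)),('wrist',np.array([464,181]),D(a,-18,0))]
W=lambda q,m:R.from_euler('z',q[2]).as_matrix()@np.array([m[0]/1e3,m[1]/1e3,.2])+[q[0],q[1],0]
for sel in (['wrist'],['side','scene'],['side','scene','wrist']):
  f=lambda q:np.concatenate([proj(*C[c],W(q,m))-p for c,p,m in obs(q[3]) if c in sel])
  s=least_squares(f,[.66,.115,-.135,.02]);print(s.x.round(4),'\n',s.fun.reshape(-1,2).round(1).tolist(), 'notch',W(s.x,(-62,54)).round(4))
E
```

```text
tip [275.55286667 280.10202737]
tip [275.53366114 244.74512321]
[ 0.6694  0.1123 -0.1141  0.0068] 
 [[-0.4, -0.4], [0.9, -2.0], [-1.0, 0.0], [2.0, 1.5], [0.5, -0.1], [0.4, 0.2], [-2.5, 0.4]] notch [0.6139 0.173  0.2   ]
[ 0.6677  0.1147 -0.1139 -0.0017] 
 [[-0.4, -0.9], [1.6, -1.1], [-1.5, -0.6], [0.0, -1.7], [-0.1, -0.0], [-1.4, 2.6], [-0.1, -0.1], [1.1, 0.3]] notch [0.6122 0.1754 0.2   ]
[ 0.6693  0.1125 -0.113   0.006 ] 
 [[0.4, -1.0], [2.4, -1.2], [-1.0, -0.9], [0.4, -2.0], [0.5, 0.3], [-0.5, 2.5], [0.6, -0.2], [1.7, -0.1], [-0.7, -0.1], [0.6, -1.9], [-1.2, 0.1], [1.9, 1.7], [0.3, -0.1], [0.3, 0.2], [-2.6, 0.3]] notch [0.6138 0.1732 0.2   ]
```

```bash
python3 - <<'E'
from h import *
o=r.get_obs();print(o['time'],o['eef_pos'],o['tcp_rot'])
E
```

```text
3.05 [0.56729867 0.180647   0.32952953] [ 3.14156739e+00 -1.91325499e-04 -1.35936170e-01]
```

>>> jog_arm --motion '[[[15,0,10],-0.01],[[34,0,30],-0.017],[[46,-1,58],-0.017],[[46,-1,84],-0.017],[[46,-1,94],-0.017],[[46,-1,94],-0.017],[[46,-1,94],-0.017]]'

```text
time: 3.75
eef_pos: [0.6135, 0.176, 0.2371]
tcp_rot: [-3.141, -0.002, -0.119]
wrist_force: [0.0, 0.1, 0.2]
width: 0.0001
```

```bash
python3 - <<'E'
from h import *
o=r.get_obs();print(o['time'],o['eef_pos'],o['tcp_rot'])
K,T=cam('wrist')
im=r.get_image('wrist');save(im,'w2');np.savez('w2.npz',K=K,T=T)
save(cv2.resize(im[150:340,140:420],None,fx=2.8,fy=2.8,interpolation=cv2.INTER_CUBIC),'w2z')
im=r.get_image('side');save(cv2.resize(im[120:280,190:430],None,fx=3.3,fy=3.3,interpolation=cv2.INTER_CUBIC),'s2z')
E
```

```text
3.75 [0.61347866 0.17601113 0.23712137] [-3.14087745e+00 -2.04504298e-03 -1.18547202e-01]
```

View pics/w2z.png

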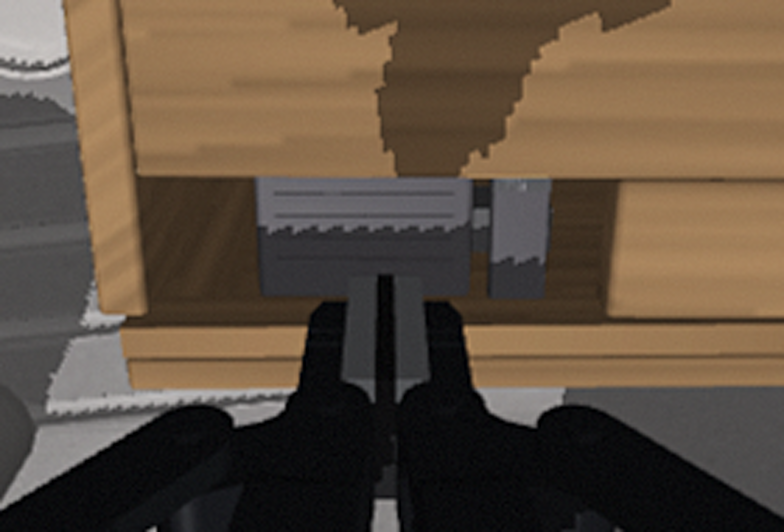

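View pics/s2z.png

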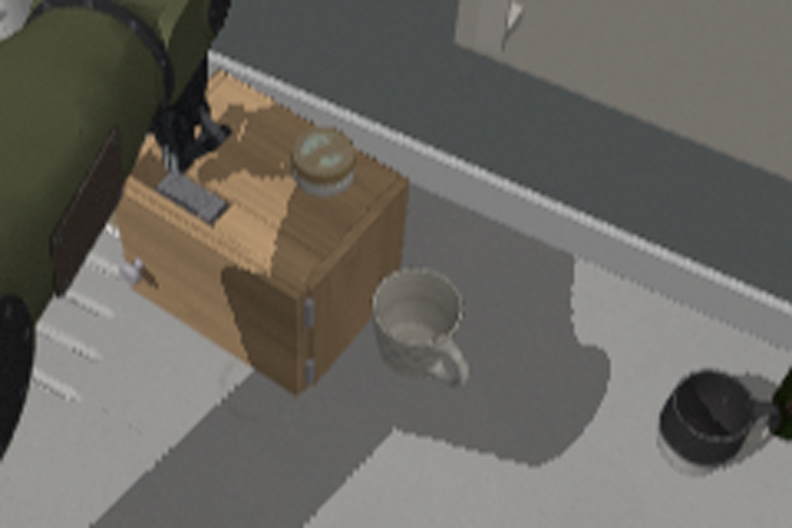

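```bash
python3 - <<'E'
from h import *
d=np.load('w2.npz');K,T=d['K'],d['T']
HE=np.array(r.camera_params('wrist')['hand_eye']);Ti=HE@np.linalg.inv(T)
for n,p,z in [('nbL',(137,177),.2),('nbR',(615,180),.2),('frontR',(608,318),.2),('doorbackL',(122,323),.2),('doorback470',(480,323),.2),('doorfrontL',(133,387),.2),('tongL',(256,178),.18),('tongR',(470,178),.18)]:
  P=onz(K,T,np.array(p)/2.8+[140,150]-.3,z); print(n,P.round(4),'tool mm',(1e3*(Ti@np.append(P,1))[:3]).round(1))
E
```

```text
nbL [0.6381 0.2278 0.2   ] tool mm [ 18.2 -54.3  37.2]
nbR [0.6249 0.1222 0.2   ] tool mm [17.7 52.1 37.1]
frontR [0.5902 0.1248 0.2   ] tool mm [-17.1  53.6  37. ]
doorbackL [0.6023 0.2391 0.2   ] tool mm [-18.7 -61.3  37.1]
doorback470 [0.5924 0.1549 0.2   ] tool mm [-18.5  23.4  37.1]
doorfrontL [0.5846 0.2403 0.2   ] tool mm [-36.4 -60.4  37.1]
tongL [0.6277 0.2057 0.18  ] tool mm [ 10.5 -31.1  57.2]
tongR [0.6215 0.1529 0.18  ] tool mm [10.6 22.  57.1]
```

>>> jog_arm --motion '[[[0,-3,15],0],[[0,-3,32],0],[[0,-3,40],0],[[0,-3,42],0],[[0,-3,42],0]]'

```text
time: 4.35
eef_pos: [0.6137, 0.1793, 0.1933]
tcp_rot: [-3.142, -0.0, -0.118]
wrist_force: [-0.5, 0.1, 0.8]
width: -0.0001
```

>>> jog_arm --motion '[[[0,0,3],0],[[0,0,6],0],[[0,0,8],0],[[0,0,8],0],[[0,0,8],0]]'

```text
time: 4.85
eef_pos: [0.6138, 0.1793, 0.1857]
tcp_rot: [-3.141, -0.001, -0.118]
wrist_force: [0.9, -0.2, 3.5]
width: 0.0001
```

```bash
python3 - <<'E'
from h import *
o=r.get_obs();print(o['time'],o['eef_pos'],o['tcp_rot'],o['wrist_force'])
im=r.get_image('wrist');o=r.get_obs();print(o['eef_pos'],o['wrist_force'])
save(cv2.resize(im[100:380,140:420],None,fx=2.1,fy=2.1,interpolation=cv2.INTER_CUBIC),'w3z')
E
```

```text
4.85 [0.61380504 0.1792771  0.18567945] [-3.14130167e+00 -7.81407473e-04 -1.18234278e-01] [ 0.89160043 -0.23713766  3.4633155 ]
[0.61382725 0.17925674 0.18568279] [ 1.84944719 -0.47939638  2.76501233]
```

View pics/w3z.png

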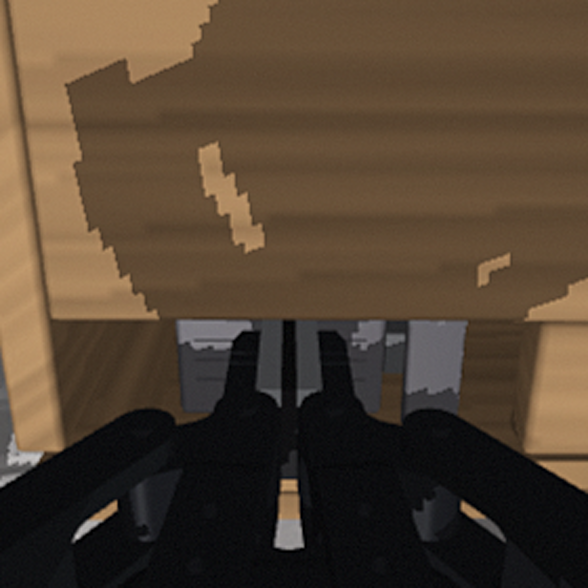

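>>> jog_arm --motion '[[[0,0,4],0],[[0,0,8],0],[[0,0,12],0],[[0,0,15],0],[[0,0,15],0],[[0,0,15],0]]'

```text
time: 5.5
eef_pos: [0.6139, 0.1792, 0.1705]
tcp_rot: [-3.141, -0.001, -0.118]
wrist_force: [1.1, -0.1, 7.6]
width: -0.0002
```

>>> jog_arm --motion '[[[-3,0,1],0],[[-7,0,2],0],[[-12,0,3],-0.03],[[-19,0,4],-0.07],[[-28,0,4],-0.12],[[-38,1,4],-0.18],[[-48,2,3],-0.24],[[-58,4,1],-0.3],[[-68,7,-4],-0.36],[[-78,10,-8],-0.42],[[-78,10,-8],-0.42]]'

```text
time: 6.6
eef_pos: [0.5341, 0.1784, 0.1781]
tcp_rot: [-3.141, 0.001, 0.303]
wrist_force: [1.3, -0.2, -1.1]
width: -0.0004
```

```bash
python3 - <<'E'
from h import *
o=r.get_obs();print(o['time'],o['eef_pos'],o['tcp_rot'],o['wrist_force'])
im=r.get_image('wrist')
save(im,'w4')
im=r.get_image('scene');save(cv2.resize(im[130:290,190:390],None,fx=3.5,fy=3.5,interpolation=cv2.INTER_CUBIC),'sc4z')
E
```

```text
6.6 [0.53410652 0.17842717 0.17813507] [-3.14143938e+00  9.02696703e-04  3.02923136e-01] [ 1.279706   -0.23785487 -1.07576034]
```

View pics/w4.png

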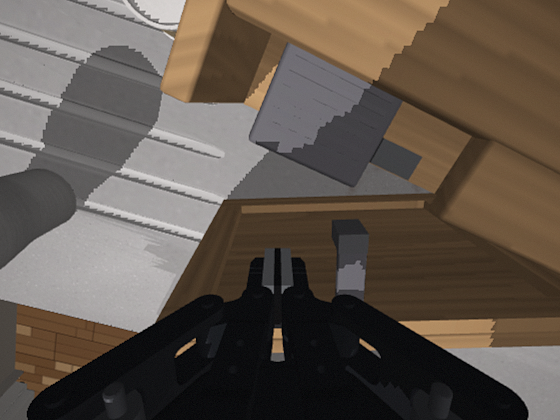

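View pics/sc4z.png

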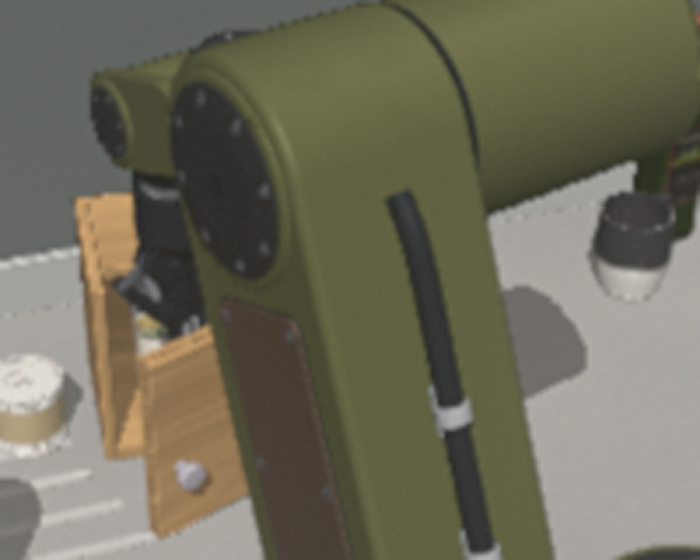

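>>> jog_arm --motion '[[[-20,0,0],-0.12],[[-41,2,0],-0.24],[[-61,7,0],-0.36],[[-80,14,0],-0.48],[[-98,24,0],-0.6],[[-115,35,0],-0.72],[[-131,49,0],-0.84],[[-145,64,0],-0.96],[[-155,78,0],-1.06],[[-162,90,0],-1.14],[[-166,99,0],-1.2],[[-168,103,0],-1.23]]'

```text
time: 7.9
eef_pos: [0.4053, 0.0295, 0.178]
tcp_rot: [-3.141, -0.0, 1.532]
wrist_force: [-0.5, -0.4, 0.0]
width: 0.0001
```

```bash
python3 - <<'E'
from h import *
o=r.get_obs();print(o['time'],o['eef_pos'],o['tcp_rot'],o['wrist_force'],o['joints'].round(2))
im=r.get_image('wrist')
save(im,'w5')
save(r.get_image('scene'),'sc5');save(r.get_image('side'),'si5')
E
```

```text
7.9 [0.40531974 0.02950417 0.17796373] [-3.14087013e+00 -2.17631816e-05  1.53163146e+00] [-0.49349915 -0.41201124  0.02602287] [-0.02  0.04  1.97  0.    1.12  0.02]
```

View pics/w5.png

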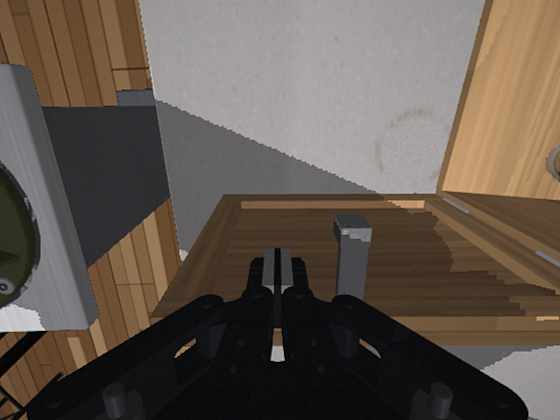

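View pics/si5.png

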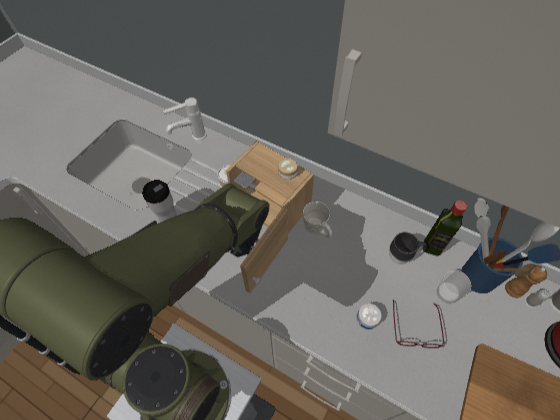

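>>> jog_arm --motion '[[[3,0,0],0],[[8,0,-5],0],[[10,0,-25],0],[[10,0,-60],0],[[10,0,-95],0],[[10,0,-130],0],[[10,0,-150],0],[[10,0,-150],0]]'

```text
time: 8.85
eef_pos: [0.4062, 0.0408, 0.3311]
tcp_rot: [3.137, -0.0, 1.532]
wrist_force: [1.0, -0.3, -0.2]
width: -0.0001
```

```bash
python3 - <<'E'
from h import *
o=r.get_obs();print(o['time'],o['eef_pos'],o['wrist_force'])
save(r.get_image('wrist'),'w6')
im=r.get_image('side');save(im,'si6')
K,T=cam('side')
for l in ['pot','tin','mug_dots','flask','pot_low']:
  for c in ['side']:
    for d in r.look_for(l,c)[:1]: print(l,d['confidence'],(T@np.append(d['point'],1))[:3].round(3))
E
```

```text
8.85 [0.40617908 0.04079239 0.33111636] [ 0.95712887 -0.30869633 -0.23025005]
pot 0.77 [0.682 0.06  0.232]
tin 0.45 [ 0.439 -0.002  0.144]
mug_dots 0.77 [ 0.677 -0.062  0.054]
flask 0.94 [0.442 0.427 0.159]
pot_low 0.97 [ 0.455 -0.354  0.038]
```

View pics/w6.png

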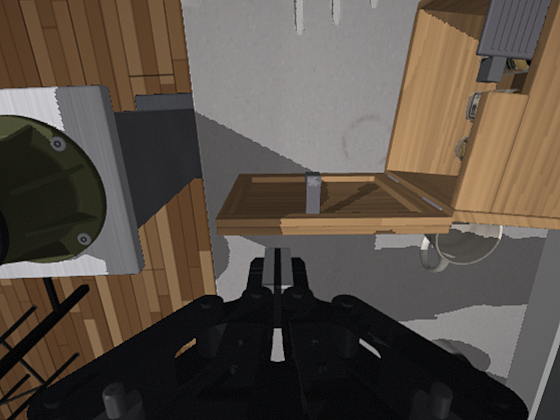

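View pics/si6.png

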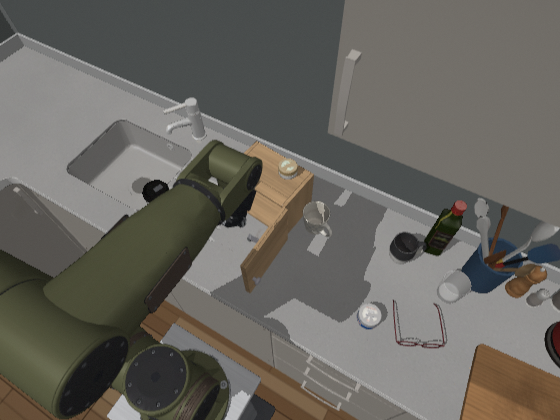

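```bash
python3 - <<'E'
from h import *
im=r.get_image('scene');save(im,'sc6')
K,T=cam('scene')
for l in ['pot','tin','mug_dots','flask','pot_low']:
    for d in r.look_for(l,'scene')[:1]: print(l,d['confidence'],(T@np.append(d['point'],1))[:3].round(3))
K,T=cam('wrist')
a,b=[onz(K,T,p,.2) for p in ((217,219),(450,214))]
v=a-b;print(a,b,'door world dir',np.arctan2(v[1],v[0])-np.pi/2+.118,np.linalg.norm(v))
E
```

```text
pot 0.85 [0.675 0.063 0.229]
tin 0.83 [0.648 0.304 0.055]
flask 0.72 [0.406 0.421 0.129]
pot_low 0.73 [ 0.445 -0.344  0.039]
[0.34757406 0.01882519 0.2       ] [0.5701199  0.01552753 0.2       ] door world dir 1.6739795216425137 0.22257027370818222
```

View pics/sc6.png

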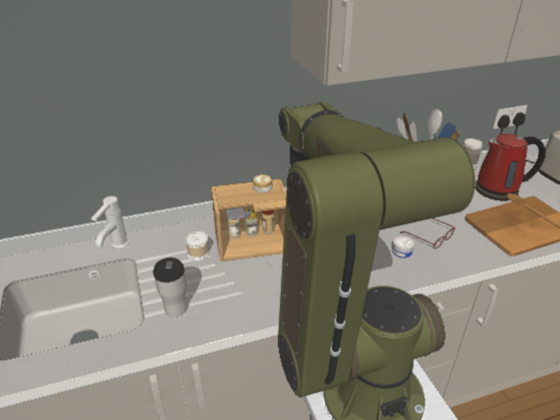

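The door stands at about 1.67 rad, the gripper is clear above it, and nothing else has moved.

```bash
python3 -c "
from station import r
print(r.get_obs()['time'],r.close_job())"
```

```text
the job is handed in; nothing more can be done
9.5 None
```

The cupboard door now stands wide open, at about 1.67 rad (96°) as measured from the last wrist picture. I handed the job in at 9.5 s of the 43 s allowed.

With the fingers shut, I reached down through the notch and pressed the tongue about 17 mm, which took about 7.6 N. I kept it down while sliding the finger to the door's back and pulled the door past the catch. Then I swung the door round with the finger, backed off and lifted clear.

**Last checks:**
- **Robot:** it is touching nothing. The fingertips are about 12 cm above the door, and the wrist force is about 1 N, which is within noise.
- **Loose things:** pot, tin, flask and pot_low are within about 4 mm of where the scene camera first saw them. The mug is within 3 mm in the side camera.

**Checks that failed or disagreed:**
- **Mug:** the arm hid it from the scene camera at the end, so only the side camera confirms it.
- **Tin and flask:** the side camera gave a false hit for the tin (confidence 0.45) and placed the partly hidden flask about 3 cm off. The scene camera showed both in place.
- **Cupboard position:** my first estimate was about 7 mm off in x. A fit using all the cameras corrected it before I reached in.

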